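Fit the filter cassette and crack the fuming chamber's sealed lid

ROBOT

A 6-joint arm with a two-finger parallel gripper is mounted at the origin on the work surface. World frame = base frame: x ahead of the robot, y to its left, z up, the work surface at z = 0. Lengths are in m, angles in rad, forces in N, time in s.
With the tool pointing down it reaches from about 0.325 to 0.925 m from the base axis. Payload 3.1 kg.
Tool frame: the origin (TCP) lies between the finger pads; the fingertips stand 22 mm ahead of it and the grasp point (between the pads) lies 3 mm ahead of it; z points along the fingers, y is the direction in which the jaws open and shut (so a half turn about z gives the same grasp; the last joint's range is limited). The gripper opens to 85 mm and grips with 20 to 120 N. Pads are 22 mm wide; open, the fingers measure 114 mm over their backs; the gripper's body (76 mm by 85 mm) begins 54 mm behind the grasp point. The pads swing forward as they close: fully open they stand 13 mm farther back than shut.
Start: joints at [-1.386, 0.217, 1.613, -0, 1.311, -0.112], TCP at [0.183, -0.598, 0.231] pointing down, gripper open.
Joint ranges: [-2.75, 2.75], [-0.78, 2.1], [0.31, 2.55], [-1.13, 4.27], [0.13, 2.63], [-2.58, 2.58]. Speed limits (rad/s): [2.79, 2.79, 3.14, 3.14, 3.14, 3.14].

INTERFACE

Orientations are given as a unit quaternion [x, y, z, w].
In Python, from cell import ctrl, grab_frame, get_calibration gives the robot as it stands.
- The arm moves only by the tool jog_arm, never from a script. Its argument "deltas" is text: rows parted by semicolons, each of 7 numbers parted by spaces: the shift along the tool's x, y, z in cm, then the turn, a rotation vector about the tool's x, y, z in rad, then the finger opening in cm, from 0 to 8.54. In form: dx dy dz rx ry rz claw; .... A call has 1 to 20 rows; each row is the pose to reach, as a shift and turn from the pose commanded when the call began, along the tool's axes at that moment; what a row does not reach only later rows make up. A row lasts 1/12 s, in which the tool goes at most 41.7 mm and 7.16 degrees, less where a joint would pass 70% of its speed; a pose out of reach is approached as far as the arm can. A call with a gripper value outside its range is refused whole. The fingers move at their own pace and stop on an object; the grip force is fixed at half the most. Time passes only in rows, so rows that repeat a pose let the fingers close. It gives the time, the measured TCP pose, the force and the opening at its end, in the units of the state.
- ctrl.get_state(): the state, without advancing time (a new reading comes with each control period).
- grab_frame(name): name is "scene" or "top" or "wrist"; returns the picture (384x512x3 uint8, red, green, blue); there is no depth.
- get_calibration(name): a dict with "mtx" (3x3 intrinsics, pixels), "dist_coeffs" ([k1, k2, p1, p2, k3] as OpenCV has them; the pictures are not rectified), "T" (4x4, takes a point from camera to world coordinates); the wrist camera has in their place "tool_from_camera" (4x4, takes a point from camera to tool coordinates, whose origin is the TCP and whose axes are the flange's). Camera axes: x right, y up, looking along -z (the intrinsics and any distortion apply to the point x, -y, -z); pixel columns grow to the right and rows downward; lengths in m; the calibration is good to about 2 mm. A picture is of the moment at which its call begins: read the wrist's pose just before it. get_calibration takes no time and is no camera call.
- ctrl.finish_job(): hands the job in, once; it reports no verdict.
The state is a dict: "t": time; "q": joint angles; "joint_velocities": joint speeds; "effort": joint torques, N m; "ee_pos": TCP position; "orientation": TCP orientation; "contact_force": force on the tool from outside, world axes, zero at the start; "ft_torque": the same for the moment, N m; "width": opening from 0.0 (shut) to 1.0 (fully open).
Only numpy, scipy, OpenCV 4.12 (cv2) and the standard library are available. Lean on these libraries where they do the work, as an engineer would, in place of code of your own. Each camera call takes 0.05 s, during which the arm holds its last target.

TASK

The small print-fuming chamber on the desk is ready to be vented. First set the loose filter cassette, without dropping it, flat and square into the shaped pocket on the chamber's side deck (tongue into its slot) and let go of it; then take the lid by its handle, break it free of its sticky seal and hold it slightly open, about 3 cm at the front edge, never letting it fly up beyond about 6 cm. Finish while still holding the lid ajar by its handle, and leave the jar, the glass tumbler and the black case where they stand.

Things in the scene. Friction and masses are not known exactly. Their poses are not given: they have to be found in the camera images.
- cassette_centre (a point): Centre of the loose white filter cassette (about 120 g), 21 mm above its underside. Plate 64 (x) by 84 (y) by 12 mm; a tongue 26 mm wide sticks 15 mm out of the middle of its +x edge; in the middle of its top stands a grip rib 12 mm thick (x), 50 long (y), 30 high, its top 42 mm above the underside. Starts flat on the desk, rib up. x points to the tongue, z up.
- cassette: The same cassette; its origin is the centre of its plate's underside, 21 mm below cassette_centre, same axes.
- pocket (a point): Centre of the pocket's floor, 66 mm above the desk, in the deck on the chamber's right (-y) side. Pocket 68 (x) by 88 (y) mm, 14 deep, its uppermost 6 mm flaring out 5 mm a side; a 32 mm wide slot for the tongue runs 19 mm out of the middle of its +x side. The cassette goes in with its x along the pocket's x. z up.
- chamber: The grey chamber, fixed to the desk (place and yaw vary); origin: centre of its underside. Box 220 (x) by 240 (y) by 100 mm, shut lid's top at 116 mm, front towards -x. The deck is on its -y side, its top 80 mm above the desk, from y -120 to -255 and x -95 to 55 mm; pocket centre at x -25, y -190.
- lid_angle (a joint): Lid angle in rad: 0 shut, grows as the front edge rises, at most 1.4; 0.13 is about 3 cm at the front edge. Held shut by a sticky seal: about 13 to 18 N straight up at the handle starts it, falling off over the first 7 mm of lift; after that only its weight is left (2 to 4 N at the handle). If let go it drops back, resting on the seal about 0.06 rad open.
- lid_handle (a point): The lid's round steel bar handle, near its front edge; this point is the bar's centre. 14 mm in diameter, 124 mm long along y, on two posts at y -55 and +55 mm, its centre 34 mm above the lid's top with free space beneath, 205 mm in -x and 46 mm up from the hinge line. Turns with the lid. x points to the hinge when shut, z up.
- lid: The hinged aluminium lid with a clear window, 232 by 250 by 12 mm, 0.35 to 0.65 kg; origin on the middle of its hinge line, at its underside. Its axes turn with it.
- lid_hinge (a point): Middle of the lid's hinge line at the chamber's far upper edge, 104 mm above the desk, fixed. The lid turns about its y axis; at lid angle a the handle lies at x = -205 cos a + 46 sin a, z = 205 sin a + 46 cos a (mm) from it. The lid is 250 mm wide, its front edge 228 mm in -x of the hinge.
- powder_jar_mid (a point): Bystander: small capped jar, 50 mm in diameter and 60 mm high; this point is half-way up.
- tumbler_rim (a point): Bystander: clear glass tumbler, 72 mm in diameter and 90 mm high; this point is the centre of its mouth.
- brush_case_mid (a point): Bystander: closed black case 74 by 194 by 56 mm, lying along y; this point is half-way up.

How it is judged:
On the way, in this order (a step that is already met when the one before it is completed fails the run):
1. the cassette is seated flat in the pocket and let go, the lid still sealed (horizontal distance between cassette and pocket below 0.0045 m and z of cassette in the frame of pocket below 0.0025 m and angle between cassette's own z axis and vertical below 0.05 rad and angle between the x axis of cassette and the x axis of pocket, either way round below 0.1 rad and contact force between the fingers and cassette below 0.1 N and value of joint lid_angle below 0.02 rad), for 0.2 s.
2. the lid is broken free and held slightly open by its handle (value of joint lid_angle between 0.085 and 0.215 rad and contact force between the fingers and lid above 0.7 N and distance between the grasp point and lid_handle below 0.045 m), for 0.3 s.
At the end, for the whole second after the job is handed in: Cassette in the pocket (within 2.5 mm of the floor, 4.5 mm of centre, tilt 0.05 rad, square to 0.1 rad); fingers carry the still lid, grasp point within 45 mm of the handle bar's centre, at 0.085 to 0.215 rad (2 to 5 cm at the front edge); bystanders within 3 cm of their places (all of step 2 and horizontal distance between cassette and pocket below 0.0045 m and z of cassette in the frame of pocket below 0.0025 m and angle between cassette's own z axis and vertical below 0.05 rad and angle between the x axis of cassette and the x axis of pocket, either way round below 0.1 rad and velocity of joint lid_angle between -0.08 and 0.08 rad/s and distance of each of powder_jar_mid, tumbler_rim, brush_case_mid from where it was at the start of the episode below 0.03 m); the arm keeps its last pose, push and grip.
It fails at once if the lid is thrown open (beyond 0.3 rad, about 7 cm) (value of joint lid_angle above 0.3 rad).
It fails at once if the lid is unsealed while the cassette is not in its pocket (value of joint lid_angle above 0.03 rad and (horizontal distance between cassette and pocket above 0.008 m or z of cassette in the frame of pocket above 0.006 m)).
It fails at once if the cassette is dropped (falls faster than 0.7 m/s untouched) (linear speed of cassette above 0.7 m/s and contact force between the fingers and cassette below 0.05 N).
It fails at once if the jar, tumbler or case is moved more than 3 cm (distance of any of powder_jar_mid, tumbler_rim, brush_case_mid from where it was at the start of the episode above 0.03 m).
It also fails if it takes over 46 s, if anything falls off the work surface, if the arm or the gripper's body presses on something with over 40 N, if the wrist force passes 120 N, or if a joint passes its speed limit or range.

## Working session

There is one attempt and no reset: what is moved stays moved. The work goes in short steps, Python scripts to look and compute and a tool call to move; the robot and the scene stay as the last step left them, time stands still between calls to the robot, and variables do not carry over. Pictures are saved under pics/ and viewed, and the job is handed in when it is done.

Besides the shell and the picture viewer there is one more tool, called as name(argument=value, ...) on one line, values as JSON. jog_arm: Moves the arm, as the interface text tells. Its arguments: {"type":"object","properties":{"deltas":{"type":"string"}},"required":["deltas"]}

```bash
mkdir -p pics; ls; python3 - <<'E'
from cell import ctrl, grab_frame, get_calibration
import cv2,numpy as np
np.set_printoptions(precision=4,suppress=True)
s=ctrl.get_state(); print(s)
for n in ("scene","top","wrist"):
    f=grab_frame(n); cv2.imwrite(f"pics/{n}0.png",f[:,:,::-1]); print(n,get_calibration(n))
E
```

```text
pics
{'t': 0.0, 'q': array([-1.3862,  0.2178,  1.6149,  0.    ,  1.3113, -0.1122]), 'joint_velocities': array([ 0.0007, -0.0014,  0.0007, -0.0006, -0.0006,  0.0004]), 'effort': array([ -0.0001, -39.6847, -30.3852,  -0.    ,   0.0099,   0.    ]), 'ee_pos': array([ 0.1827, -0.5968,  0.2295]), 'orientation': array([ 0.989 ,  0.1479, -0.    , -0.0012]), 'contact_force': array([-0.2348, -0.2877, -0.3742]), 'ft_torque': array([-0.0257,  0.003 , -0.0035]), 'width': 1.0017676834007854}
scene {'mtx': array([[397.8518,   0.    , 257.5132],
       [  0.    , 397.8518, 201.6196],
       [  0.    ,   0.    ,   1.    ]]), 'dist_coeffs': array([-0.1403,  0.    ,  0.    ,  0.    ,  0.    ]), 'T': array([[ 0.3565, -0.7128,  0.604 ,  1.2689],
       [ 0.9342,  0.2625, -0.2417, -0.2399],
       [ 0.0137,  0.6504,  0.7595,  0.9792],
       [ 0.    ,  0.    ,  0.    ,  1.    ]])}
top {'mtx': array([[348.4677,   0.    , 255.5432],
       [  0.    , 348.4677, 184.6197],
       [  0.    ,   0.    ,   1.    ]]), 'dist_coeffs': array([-0.0745,  0.    ,  0.    ,  0.    ,  0.    ]), 'T': array([[-0.0178,  0.9979, -0.063 ,  0.4922],
       [-0.9998, -0.0182, -0.0057,  0.0189],
       [-0.0068,  0.0629,  0.998 ,  0.976 ],
       [ 0.    ,  0.    ,  0.    ,  1.    ]])}
wrist {'mtx': array([[290.5178,   0.    , 249.8239],
       [  0.    , 290.5178, 192.1717],
       [  0.    ,   0.    ,   1.    ]]), 'dist_coeffs': array([-0.0688,  0.    ,  0.    ,  0.    ,  0.    ]), 'tool_from_camera': array([[-0.0005,  0.9502,  0.3115,  0.0792],
       [ 1.    ,  0.0003,  0.0007,  0.0004],
       [ 0.0006,  0.3115, -0.9502, -0.1436],
       [ 0.    ,  0.    ,  0.    ,  1.    ]])}
```

View pics/scene0.png

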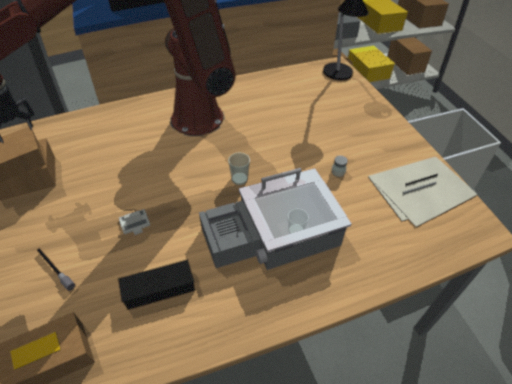

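View pics/top0.png

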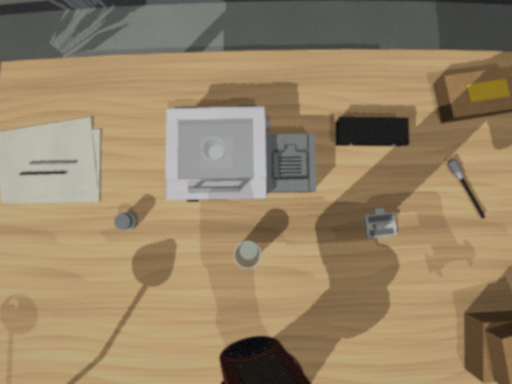

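View pics/wrist0.png

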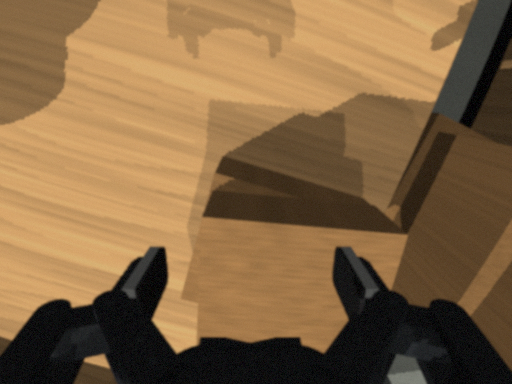

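The top view shows the chamber at about (216,153), the deck at (292,163), the cassette at (381,224) with its tongue up (+x), the tumbler at (247,254), the jar at (126,221) and the case at (372,131). I'll enlarge these areas.

```bash
cat > h.py <<'E'
from cell import ctrl, grab_frame, get_calibration
import cv2,numpy as np
from scipy.spatial.transform import Rotation as R
np.set_printoptions(precision=4,suppress=True)
def camT(n,s=None):
    c=get_calibration(n)
    if n=="wrist":
        T=np.eye(4);T[:3,:3]=R.from_quat(s['orientation']).as_matrix();T[:3,3]=s['ee_pos']
        return c,T@c['tool_from_camera']
    return c,c['T']
def p2w(n,uv,z,s=None):
    c,T=camT(n,s)
    u=cv2.undistortPoints(np.array(uv,float).reshape(-1,1,2),c['mtx'],c['dist_coeffs']).reshape(-1,2)
    d=np.c_[u[:,0],-u[:,1],-np.ones(len(u))]@T[:3,:3].T
    z=np.broadcast_to(z,len(u))
    return T[:3,3]+d*((z-T[2,3])/d[:,2])[:,None]
def w2p(n,P,s=None):
    c,T=camT(n,s)
    P=(np.atleast_2d(P)-T[:3,3])@T[:3,:3]
    P=P*[1,-1,-1]
    return cv2.projectPoints(P,np.zeros(3),np.zeros(3),c['mtx'],c['dist_coeffs'])[0].reshape(-1,2)
def crop(img,x0,y0,w,h,k,name):
    c=cv2.resize(img[y0:y0+h,x0:x0+w],None,fx=k,fy=k,interpolation=cv2.INTER_CUBIC)
    cv2.imwrite(name,c[:,:,::-1] if img is not None else c)
E
python3 - <<'E'
from h import *
t=cv2.imread("pics/top0.png")[:,:,::-1]
crop(t,160,95,160,112,5,"pics/t_ch.png")
crop(t,350,195,64,56,10,"pics/t_ca.png")
E
```

```text
(no output)
```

View pics/t_ch.png

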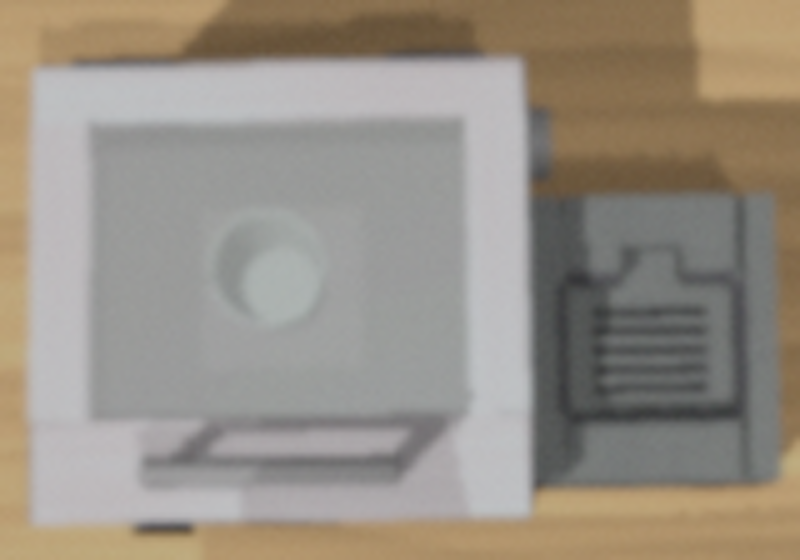

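View pics/t_ca.png

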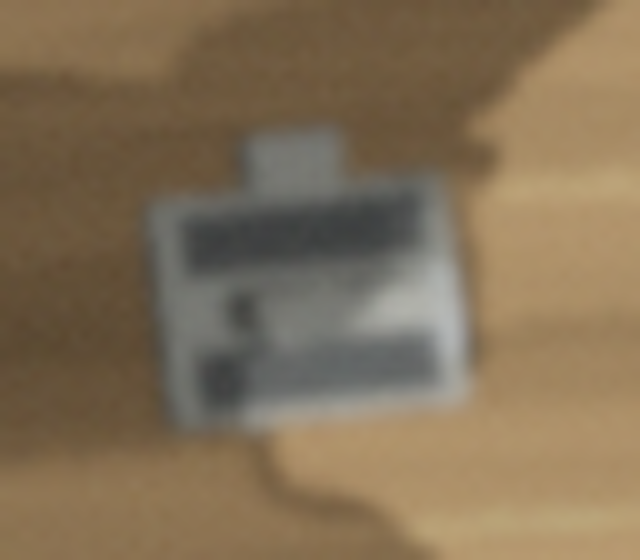

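```bash
cat > fit0.py <<'E'
from h import *
from scipy.optimize import least_squares
def px(c,k,x0,y0): return (np.array(c,float)+.5)/k-.5+[x0,y0]
lid=px([(32,68),(525,58),(532,517),(33,523)],5,160,95)   # BL? image: TL,TR,BR,BL
print("lid corners\n",p2w("top",lid,.116))
dk=px([(773,195),(779,482)],5,160,95); print("deck\n",p2w("top",dk,.08))
hb=px([(140,472),(405,465)],5,160,95); print("bar\n",p2w("top",hb,.150))
ca=px([(152,207),(443,175),(468,402),(175,432)],10,350,195); w=p2w("top",ca,.012);print("cass\n",w,w.mean(0))
tg=px([(245,140),(342,128)],10,350,195);print("tongue\n",p2w("top",tg,.012))
others=[("tum",(247,243),.09),("jar",(126,221),.06)]
for n,p,z in others: print(n,p2w("top",[p],z))
print("case",p2w("top",[(337,119),(408,118),(408,145),(336,145)],.056))
# chamber fit
w=p2w("top",lid,.116)
print("size",np.linalg.norm(w[0]-w[1]),np.linalg.norm(w[1]-w[2]),np.linalg.norm(w[2]-w[3]),np.linalg.norm(w[3]-w[0]))
print("cassize",)
w=p2w("top",ca,.012);print(np.linalg.norm(w[0]-w[1]),np.linalg.norm(w[1]-w[2]),np.linalg.norm(w[2]-w[3]),np.linalg.norm(w[3]-w[0]))
E
python3 fit0.py
```

```text
lid corners
 [[ 0.7447  0.2472  0.116 ]
 [ 0.7439 -0.0026  0.116 ]
 [ 0.5129 -0.0015  0.116 ]
 [ 0.5143  0.2462  0.116 ]]
deck
 [[ 0.6792 -0.1313  0.08  ]
 [ 0.5295 -0.1299  0.08  ]]
bar
 [[0.5368 0.1857 0.15  ]
 [0.5379 0.0592 0.15  ]]
cass
 [[ 0.4624 -0.2769  0.012 ]
 [ 0.4695 -0.3595  0.012 ]
 [ 0.4064 -0.3643  0.012 ]
 [ 0.4002 -0.2814  0.012 ]] [ 0.4346 -0.3205  0.012 ]
tongue
 [[ 0.4804 -0.3038  0.012 ]
 [ 0.4832 -0.3313  0.012 ]]
tum [[0.4007 0.0481 0.09  ]]
jar [[0.4596 0.3695 0.06  ]]
case [[ 0.7232 -0.1983  0.056 ]
 [ 0.7241 -0.3935  0.056 ]
 [ 0.6499 -0.3893  0.056 ]
 [ 0.6525 -0.1929  0.056 ]]
size 0.24977266240760873 0.23094279807472493 0.24769649391200613 0.23039756753317728
cassize
0.0828683472116978 0.06328186787769638 0.08316150330857593 0.06238711577095774
```

```bash
cat >> h.py <<'E'
def go(pos,yaw_y,tilt=0):
    """deltas (cm, rad) to TCP pos with tool z down, tool y at world angle yaw_y; tilt: rot about world y"""
    s=ctrl.get_state(); R0=R.from_quat(s['orientation'])
    y=np.array([np.cos(yaw_y),np.sin(yaw_y),0]);z=np.array([0,0,-1.]);x=np.cross(y,z)
    R1=R.from_rotvec(np.array([-y[1],y[0],0])*tilt)*R.from_matrix(np.c_[x,y,z])
    d=R0.inv().apply(np.array(pos)-s['ee_pos'])*100
    print("pos now",s['ee_pos'],"t",s['t'],"d cm",d.round(2),"rot",(R0.inv()*R1).as_rotvec().round(4))
E
python3 -c "
from h import *
go([.4346,-.3205,.15],.075)"
```

```text
pos now [ 0.1827 -0.597   0.2298] t 0.15 d cm [ 32.18 -19.06   8.02] rot [-0.0014 -0.0015 -1.3491]
```

jog_arm(deltas="4 -2.4 0 0 0 -0.12 8.5; 8 -4.8 0 0 0 -0.24 8.5; 12 -7.1 1 0 0 -0.36 8.5; 16 -9.5 2 0 0 -0.48 8.5; 20 -11.9 3 0 0 -0.6 8.5; 24 -14.2 4 0 0 -0.72 8.5; 28 -16.6 6 0 0 -0.84 8.5; 30 -17.8 7 0 0 -0.96 8.5; 32.2 -19.1 8 0 0 -1.08 8.5; 32.2 -19.1 8 0 0 -1.2 8.5; 32.2 -19.1 8 0 0 -1.3 8.5; 32.2 -19.1 8 0 0 -1.349 8.5; 32.2 -19.1 8 0 0 -1.349 8.5; 32.2 -19.1 8 0 0 -1.349 8.5; 32.2 -19.1 8 0 0 -1.349 8.5; 32.2 -19.1 8 0 0 -1.349 8.5")

```text
t: 1.48
ee_pos: [0.4347, -0.3211, 0.1509]
orientation: [0.681, 0.733, 0.0, 0.0]
contact_force: [-0.3, 0.1, 0.0]
width: 0.999
```

```bash
python3 - <<'E'
from h import *
import json
s=ctrl.get_state(); f=grab_frame("wrist"); cv2.imwrite("pics/w1.png",f[:,:,::-1]); print(s['t'],s['ee_pos'],s['orientation'],s['joint_velocities'],s['contact_force'])
json.dump({k:list(s[k]) for k in('ee_pos','orientation')},open('w1.json','w'))
crop(f,0,0,512,384,1.5,"pics/w1b.png")
E
```

```text
1.4833 [ 0.4347 -0.3211  0.1509] [0.6806 0.7326 0.     0.0001] [-0.0001  0.0005  0.0003 -0.0024 -0.0006 -0.0037] [-0.2921  0.1287  0.005 ]
```

View pics/w1b.png

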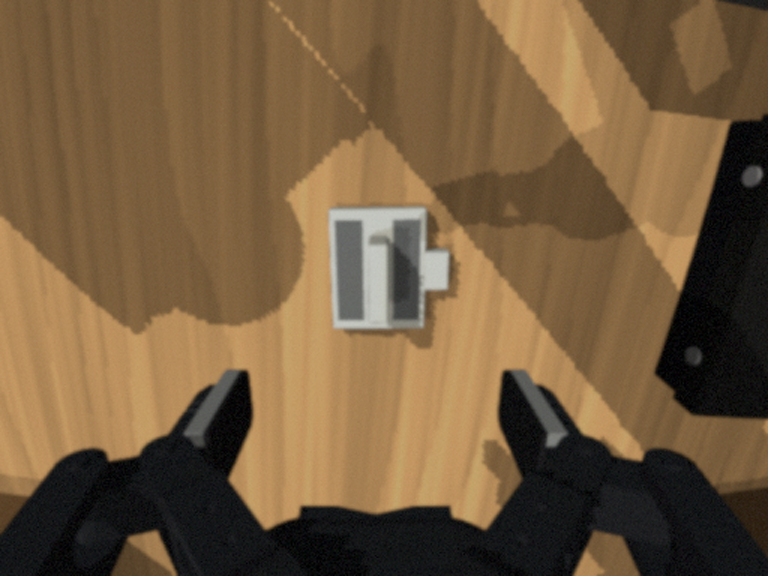

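```bash
python3 - <<'E'
from h import *
f=cv2.imread("pics/w1.png")[:,:,::-1]
crop(f,210,130,100,100,6,"pics/w1c.png")
E
```

```text
(no output)
```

View pics/w1c.png

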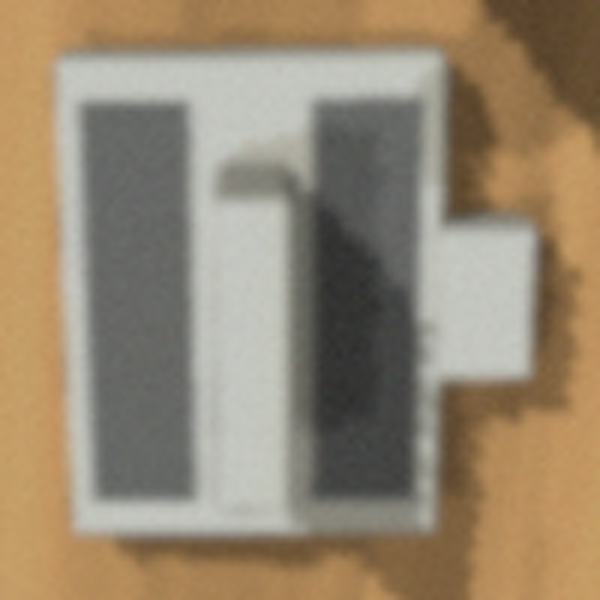

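```bash
python3 - <<'E'
from h import *
import json
s=json.load(open('w1.json'))
px=lambda c:(np.array(c,float)+.5)/6-.5+[210,130]
w=p2w("wrist",px([(58,60),(441,57),(435,530),(77,530)]),.012,s);print(w,w.mean(0))
print([np.linalg.norm(w[i]-w[i-1]) for i in range(4)])
x=(w[1]+w[2]-w[0]-w[3]);y=w[0]+w[1]-w[2]-w[3];print(np.arctan2(x[1],x[0]),np.arctan2(-y[0],y[1]))
r=p2w("wrist",px([(217,194),(290,195),(290,510),(218,510)]),.042,s);print(r,r.mean(0))
t=p2w("wrist",px([(538,220),(530,378)]),.012,s);print(t.mean(0))
E
```

```text
[[ 0.4015 -0.2829  0.012 ]
 [ 0.4631 -0.2779  0.012 ]
 [ 0.471  -0.3602  0.012 ]
 [ 0.4082 -0.3648  0.012 ]] [ 0.436  -0.3214  0.012 ]
[np.float64(0.0821788592746871), np.float64(0.06181721662706371), np.float64(0.08270032143383577), np.float64(0.06295215693944273)]
0.07684339310377115 0.08846640048356078
[[ 0.4286 -0.2965  0.042 ]
 [ 0.4393 -0.2959  0.042 ]
 [ 0.4434 -0.3459  0.042 ]
 [ 0.4322 -0.3467  0.042 ]] [ 0.4359 -0.3213  0.042 ]
[ 0.4831 -0.3172  0.012 ]
```

```bash
python3 - <<'E'
from h import *
s={'ee_pos':[0,0,0],'orientation':[0,0,0,1]}
for z in (-.01,0,.003,.009,.016,.022,.035):
  print(z,[ (w2p("wrist",[[x,-.0425,z]],s)*1.5).round(0).tolist()[0] for x in(-.011,.011)])
E
```

```text
-0.01 [[259.0, 412.0], [253.0, 357.0]]
0 [[265.0, 397.0], [260.0, 344.0]]
0.003 [[267.0, 393.0], [262.0, 341.0]]
0.009 [[270.0, 385.0], [266.0, 334.0]]
0.016 [[274.0, 376.0], [270.0, 327.0]]
0.022 [[277.0, 369.0], [273.0, 321.0]]
0.035 [[283.0, 355.0], [280.0, 310.0]]
```

jog_arm(deltas="0 0.1 5 0 0 -0.008 1.2; 0 0.1 5 0 0 -0.008 1.2; 0 0.1 5 0 0 -0.008 1.2; 0 0.1 5 0 0 -0.008 1.2; 0 0.1 5 0 0 -0.008 1.2; 0 0.1 5 0 0 -0.008 1.2; 0 0.1 5 0 0 -0.008 1.2; 0 0.1 5 0 0 -0.008 1.2")

```text
t: 2.2
ee_pos: [0.4365, -0.3214, 0.1021]
orientation: [0.677, 0.736, -0.0, 0.001]
contact_force: [0.1, -0.7, -0.0]
width: 0.141
```

```bash
python3 - <<'E'
from h import *
s=ctrl.get_state(); f=grab_frame("wrist"); cv2.imwrite("pics/w2.png",f[:,:,::-1]); print(s['t'],s['ee_pos'],s['orientation'],s['width'])
crop(f,0,0,512,384,1.5,"pics/w2b.png")
s={'ee_pos':[0,0,0],'orientation':[0,0,0,1]}
for z in (-.01,0,.003,.009,.016,.022,.035):
  print(z,[ (w2p("wrist",[[x,-.006,z]],s)*1.5).round(0).tolist()[0] for x in(-.011,.011)])
E
```

```text
2.2 [ 0.4365 -0.3214  0.1021] [ 0.6772  0.7358 -0.      0.0011] 0.14093916491291408
-0.01 [[360.0, 412.0], [359.0, 357.0]]
0 [[361.0, 397.0], [360.0, 345.0]]
0.003 [[361.0, 393.0], [360.0, 341.0]]
0.009 [[362.0, 385.0], [361.0, 334.0]]
0.016 [[362.0, 376.0], [361.0, 327.0]]
0.022 [[362.0, 369.0], [362.0, 321.0]]
0.035 [[363.0, 355.0], [363.0, 310.0]]
```

View pics/w2b.png

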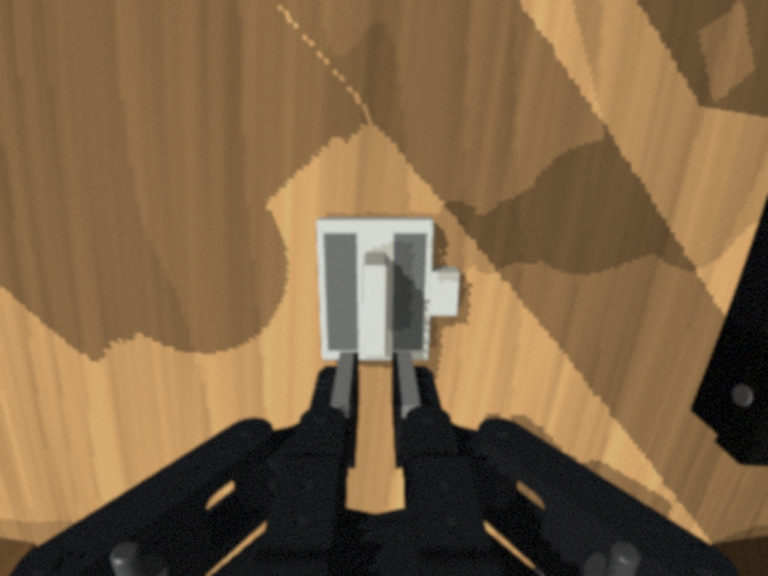

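jog_arm(deltas="0 0 2 0 0 0 4; 0 -0.05 4 0 0 0 4; 0 -0.05 5.5 0 0 0 4; 0 -0.05 5.5 0 0 0 4; 0 -0.05 5.5 0 0 0 4; 0 -0.05 5.5 0 0 0 4")

```text
t: 2.75
ee_pos: [0.436, -0.3214, 0.0468]
orientation: [0.677, 0.736, -0.0, 0.001]
contact_force: [1.0, -0.5, 0.5]
width: 0.467
```

```bash
python3 - <<'E'
from h import *
s=ctrl.get_state(); f=grab_frame("wrist"); cv2.imwrite("pics/w3.png",f[:,:,::-1]); print(s['t'],s['ee_pos'],s['orientation'],s['width'],s['contact_force'])
crop(f,130,150,250,200,3,"pics/w3b.png")
f=grab_frame("scene");crop(f,90,170,110,90,6,"pics/s3b.png")
E
```

```text
2.75 [ 0.436  -0.3214  0.0468] [ 0.6772  0.7358 -0.      0.0008] 0.46746857394813407 [ 1.0271 -0.5314  0.5072]
```

View pics/w3b.png

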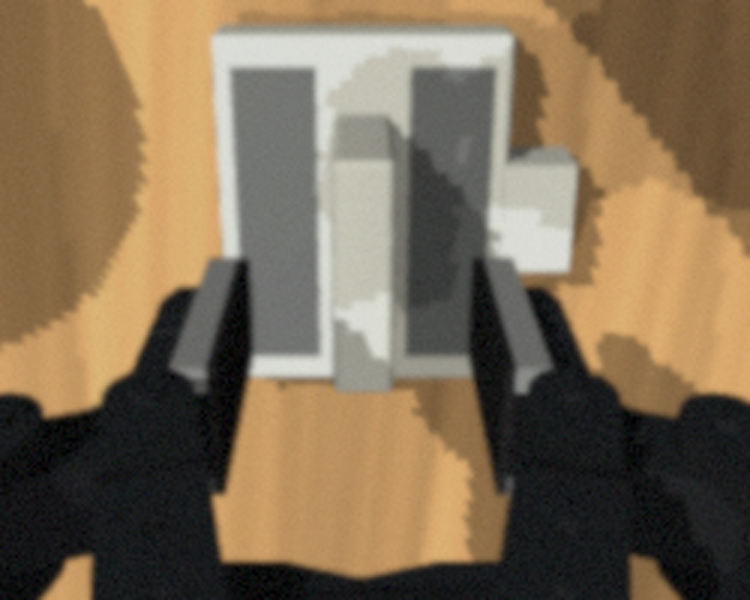

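View pics/s3b.png

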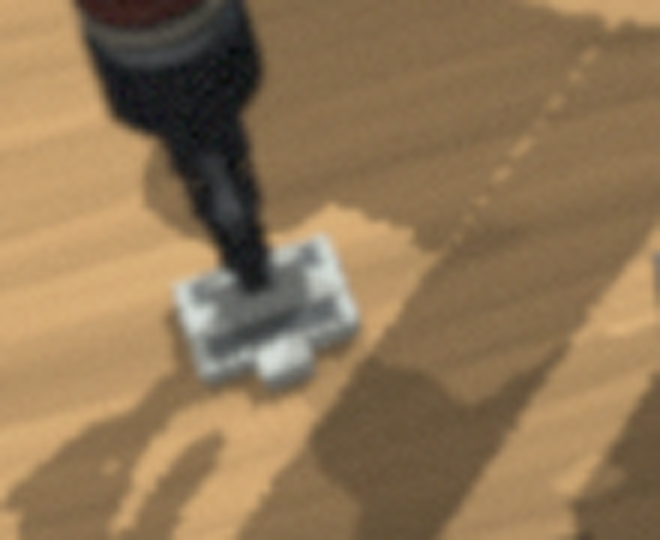

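```bash
python3 - <<'E'
from h import *
s=ctrl.get_state()
Rm=R.from_quat(s['orientation'])
for z in(-.03,-.01,0,.01,.022):
  for y in (-.02,.02):
    for x in(-.011,.011):
      p=w2p("scene",s['ee_pos']+Rm.apply([x,y,z]))[0]; print(z,y,x,((p-[90,170])*6).round())
print("wrist z cam", camT("wrist",s)[1][:3,3])
E
```

```text
-0.03 -0.02 -0.011 [198. 198.]
-0.03 -0.02 0.011 [241. 184.]
-0.03 0.02 -0.011 [217. 255.]
-0.03 0.02 0.011 [260. 240.]
-0.01 -0.02 -0.011 [208. 224.]
-0.01 -0.02 0.011 [250. 210.]
-0.01 0.02 -0.011 [226. 280.]
-0.01 0.02 0.011 [269. 266.]
0 -0.02 -0.011 [212. 237.]
0 -0.02 0.011 [254. 223.]
0 0.02 -0.011 [231. 292.]
0 0.02 0.011 [273. 278.]
0.01 -0.02 -0.011 [217. 249.]
0.01 -0.02 0.011 [258. 235.]
0.01 0.02 -0.011 [235. 305.]
0.01 0.02 0.011 [278. 290.]
0.022 -0.02 -0.011 [222. 264.]
0.022 -0.02 0.011 [263. 250.]
0.022 0.02 -0.011 [241. 319.]
0.022 0.02 0.011 [283. 305.]
wrist z cam [ 0.4288 -0.2423  0.1908]
```

jog_arm(deltas="0 0 0.4 0 0 0 2; 0 0 0.4 0 0 0 2; 0 0 0.4 0 0 0 0.6; 0 0 0.4 0 0 0 0.6; 0 0 0.4 0 0 0 0.6; 0 0 0.4 0 0 0 0.6; 0 0 0.4 0 0 0 0.6")

```text
t: 3.43
ee_pos: [0.4354, -0.3209, 0.0419]
orientation: [0.677, 0.736, -0.0, 0.0]
contact_force: [0.7, -1.1, -0.1]
width: 0.067
```

```bash
python3 - <<'E'
from h import *
s=ctrl.get_state(); f=grab_frame("wrist"); cv2.imwrite("pics/w4.png",f[:,:,::-1]); print(s['t'],s['ee_pos'],s['orientation'],s['width'],s['contact_force'])
crop(f,130,130,250,200,3,"pics/w4b.png")
E
```

```text
3.4333 [ 0.4354 -0.3209  0.0419] [ 0.6772  0.7358 -0.      0.    ] 0.0674381006627283 [ 0.7133 -1.1214 -0.1424]
```

View pics/w4b.png

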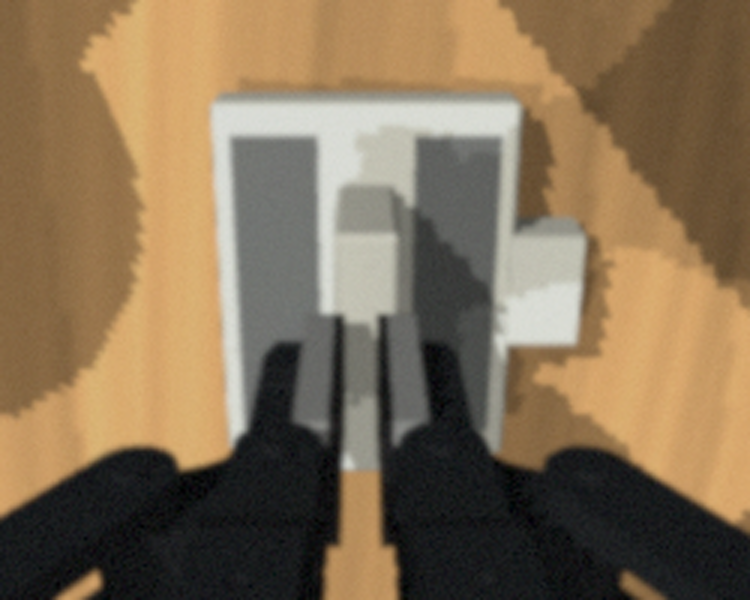

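jog_arm(deltas="0 0 0 0 0 0 4; 0 0 0 0 0 0 4; 0 0 0 0 0 0 4; 0 0 0.7 0 0 0 4; 0 0 1.4 0 0 0 4; 0 0 2 0 0 0 4; 0 0 2 0 0 0 4; 0 0 2 0 0 0 4")

```text
t: 4.15
ee_pos: [0.4346, -0.3201, 0.0207]
orientation: [0.677, 0.736, 0.0, -0.001]
contact_force: [-0.5, -0.0, -0.0]
width: 0.468
```

```bash
python3 - <<'E'
from h import *
s=ctrl.get_state(); f=grab_frame("wrist"); cv2.imwrite("pics/w5.png",f[:,:,::-1]); print(s['t'],s['ee_pos'],s['orientation'],s['width'],s['contact_force'])
crop(f,130,150,250,200,3,"pics/w5b.png")
f=grab_frame("scene");crop(f,90,170,110,90,6,"pics/s5b.png")
E
```

```text
4.15 [ 0.4346 -0.3201  0.0207] [ 0.6772  0.7358  0.     -0.0012] 0.4675298938736939 [-0.5072 -0.0238 -0.0448]
```

View pics/w5b.png

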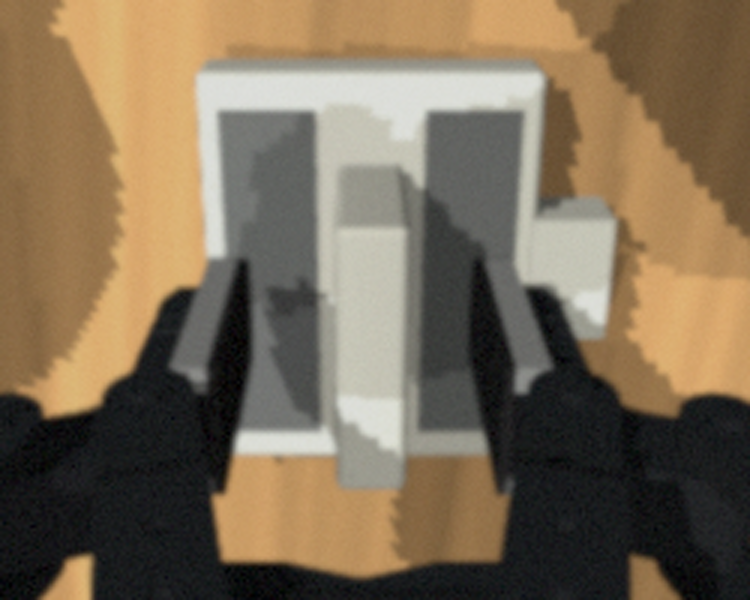

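View pics/s5b.png

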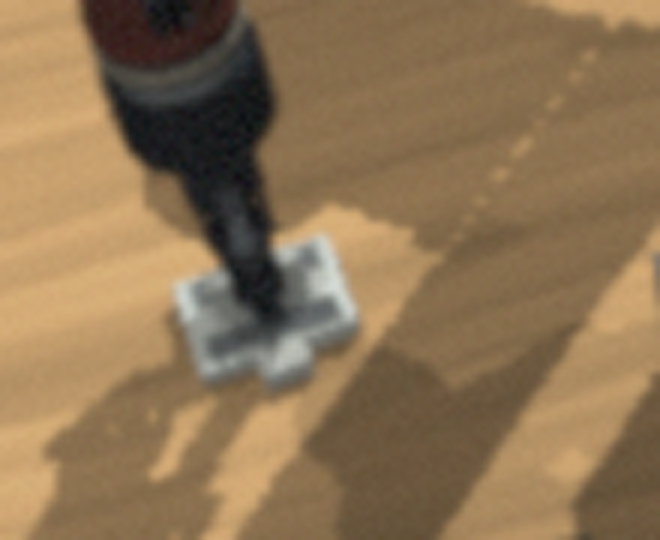

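jog_arm(deltas="-0.1 0.15 0.4 0 0 0 4; -0.1 0.15 0.8 0 0 0 4; -0.1 0.15 0.9 0 0 0 4; -0.1 0.15 0.9 0 0 0 4")

```text
t: 4.58
ee_pos: [0.4366, -0.3213, 0.0122]
orientation: [0.677, 0.736, 0.0, -0.001]
contact_force: [0.4, 0.7, 0.7]
width: 0.467
```

jog_arm(deltas="0 0 0 0 0 0 2.5; 0 0 0 0 0 0 1.8; 0 0 0 0 0 0 0.5; 0 0 0 0 0 0 0.5; 0 0 0 0 0 0 0.5; 0 0 0 0 0 0 0.5; 0 0 0 0 0 0 0.5; 0 0 0 0 0 0 0.5")

```text
t: 5.25
ee_pos: [0.4372, -0.3219, 0.0131]
orientation: [0.677, 0.736, 0.0, 0.0]
contact_force: [-0.3, 0.0, 2.9]
width: 0.131
```

```bash
python3 - <<'E'
from h import *
s=ctrl.get_state(); f=grab_frame("wrist"); cv2.imwrite("pics/w6.png",f[:,:,::-1]); print(s['t'],s['ee_pos'],s['orientation'],s['width'],s['contact_force'])
crop(f,130,150,250,200,3,"pics/w6b.png")
E
```

```text
5.25 [ 0.4372 -0.3219  0.0131] [0.6772 0.7358 0.     0.0003] 0.1313952928067443 [-0.2676  0.0351  2.8627]
```

View pics/w6b.png

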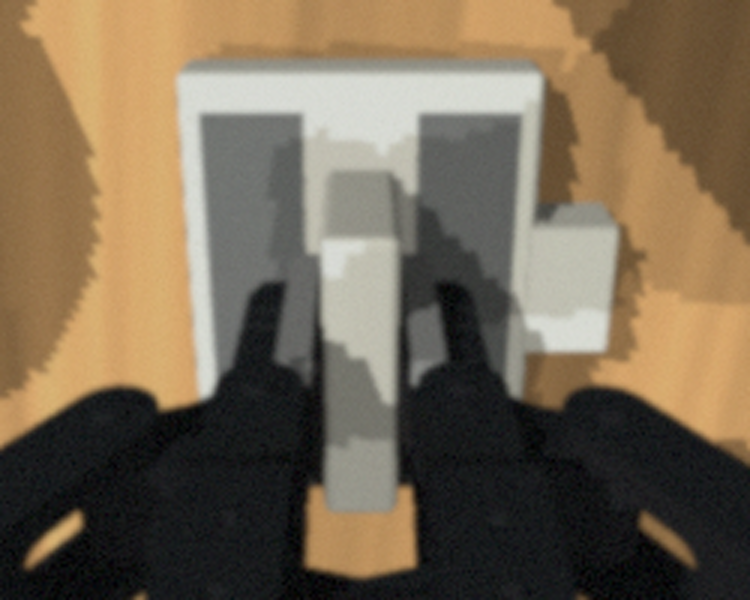

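jog_arm(deltas="0 0 -0.5 0 0 0 0.5; 0 0 -1.5 0 0 0 0.5; 0 0 -3 0 0 0 0.5; 0 0 -5 0 0 0 0.5; 0 0 -5 0 0 0 0.5")

```text
t: 5.72
ee_pos: [0.4393, -0.3238, 0.0669]
orientation: [0.677, 0.736, -0.0, 0.004]
contact_force: [1.7, -1.4, -1.4]
width: 0.131
```

```bash
python3 - <<'E'
from h import *
s=ctrl.get_state(); f=grab_frame("wrist"); cv2.imwrite("pics/w7.png",f[:,:,::-1]); print(s['t'],s['ee_pos'],s['orientation'],s['width'],s['contact_force'])
crop(f,130,150,250,200,3,"pics/w7b.png")
go([.5994,-.167,.20],-.003)
E
```

```text
5.7167 [ 0.4393 -0.3238  0.0669] [ 0.6771  0.7359 -0.0001  0.0037] 0.13070807576366872 [ 1.6751 -1.3691 -1.3589]
pos now [ 0.4387 -0.3233  0.0654] t 5.7667 d cm [ 14.19  17.37 -13.45] rot [0.0041 0.0042 0.086 ]
```

View pics/w7b.png

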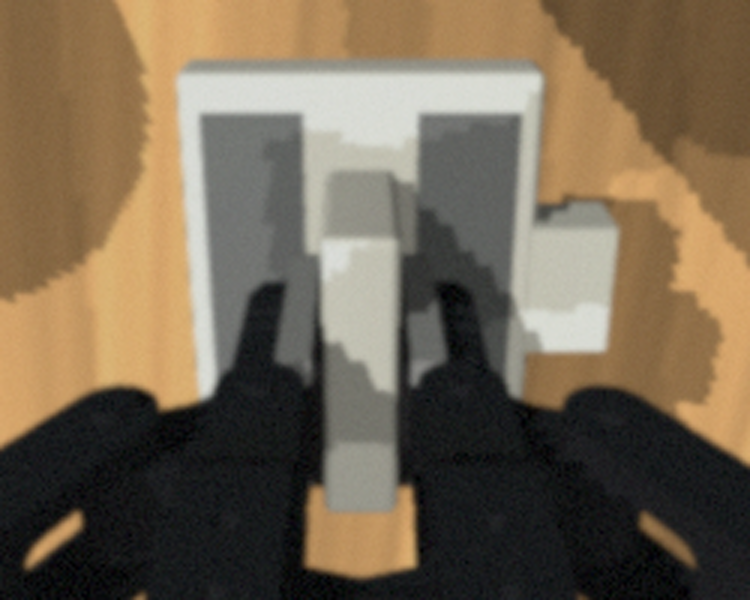

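jog_arm(deltas="0 0 -3 0 0 0 0.5; 1.5 2 -6 0 0 0 0.5; 4 5 -9 0 0 0.02 0.5; 6.5 8 -11 0 0 0.04 0.5; 9 11 -13 0 0 0.06 0.5; 11 14 -13.5 0 0 0.086 0.5; 13 16 -13.5 0.004 0.004 0.086 0.5; 14 17.3 -13.5 0.004 0.004 0.086 0.5; 14 17.3 -13.5 0.004 0.004 0.086 0.5; 14 17.3 -13.5 0.004 0.004 0.086 0.5; 14 17.3 -13.5 0.004 0.004 0.086 0.5; 14 17.3 -13.5 0.004 0.004 0.086 0.5")

```text
t: 6.77
ee_pos: [0.5962, -0.1688, 0.1966]
orientation: [0.709, 0.705, -0.001, -0.004]
contact_force: [0.1, -0.4, -1.4]
width: 0.128
```

```bash
python3 - <<'E'
from h import *
import json
s=ctrl.get_state(); f=grab_frame("wrist"); cv2.imwrite("pics/w8.png",f[:,:,::-1]); print(s['t'],s['ee_pos'],s['orientation'],s['width'],s['contact_force'])
json.dump({k:list(s[k]) for k in('ee_pos','orientation')},open('w8.json','w'))
crop(f,0,0,512,384,1.5,"pics/w8b.png")
px=lambda c:(np.array(c,float)+.5)/3-.5+[130,150]
s6={'ee_pos':[.4372,-.3219,.0131],'orientation':[.6772,.7358,0,.0003]}
w=p2w("wrist",px([(180,72),(540,72),(617,228),(605,352)]),.012,s6)
print(R.from_quat(s6['orientation']).inv().apply(w-s6['ee_pos']))
E
```

```text
6.7667 [ 0.5962 -0.1688  0.1966] [ 0.7087  0.7055 -0.0009 -0.0038] 0.12793814756959976 [ 0.1497 -0.3544 -1.3852]
[[ 0.0421 -0.0316  0.0011]
 [ 0.0421  0.0301  0.0011]
 [ 0.0127  0.0462  0.0011]
 [-0.0136  0.0465  0.0011]]
```

View pics/w8b.png

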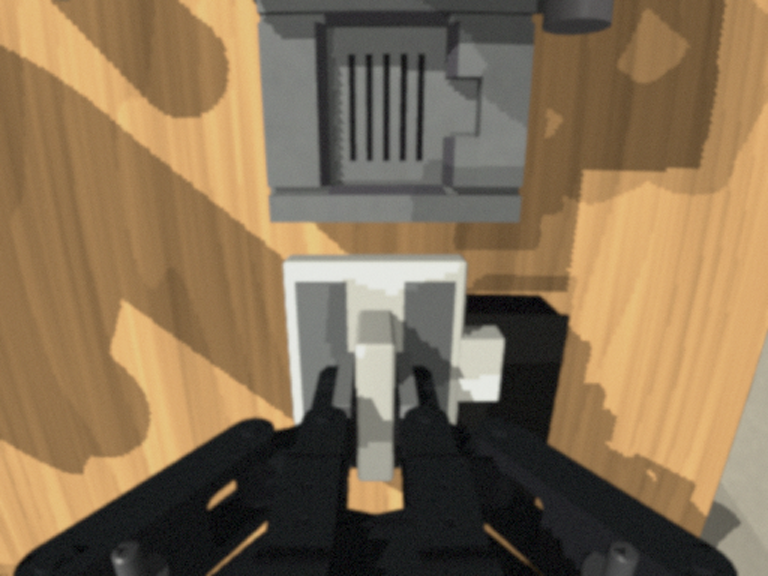

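```bash
python3 - <<'E'
from h import *
f=cv2.imread("pics/w8.png")[:,:,::-1]
crop(f,170,0,190,150,4,"pics/w8c.png")
s=ctrl.get_state();print(s['ee_pos'],s['orientation'],s['joint_velocities'])
E
```

```text
[ 0.5964 -0.169   0.1969] [ 0.7088  0.7054 -0.0007 -0.0036] [-0.0005 -0.0047 -0.0082  0.0021  0.0006  0.0009]
```

View pics/w8c.png

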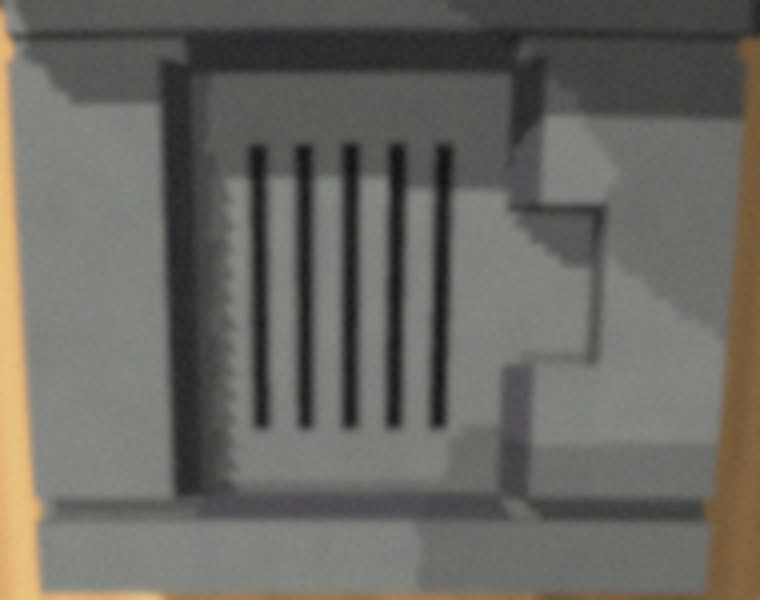

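```bash
python3 - <<'E'
from h import *
import json
s=json.load(open('w8.json'))
px=lambda c:(np.array(c,float)+.5)/4-.5+[170,0]
def show(n,c,z): print(n,p2w("wrist",px(c),z,s)[:,:2].tolist() and p2w("wrist",px(c),z,s)[:,:2].round(4).tolist())
show("deck L",[(10,60),(38,495)],.08)
show("deck R",[(745,60),(705,500)],.08)
show("deck far",[(40,592),(708,592)],.08)
show("flare outer TL TR BR BL",[(163,60),(545,65),(530,495),(176,495)],.08)
show("floor TL TR BR BL",[(192,70),(513,68),(502,490),(203,490)],.066)
show("slits",[(258,147),(444,145),(438,428),(262,428)],.066)
show("slot end",[(602,208),(597,360)],.08)
E
```

```text
deck L [[0.5325, -0.0227], [0.5326, -0.11]]
deck R [[0.6815, -0.0231], [0.68, -0.1116]]
deck far [[0.5315, -0.1316], [0.6824, -0.132]]
flare outer TL TR BR BL [[0.5637, -0.0234], [0.6407, -0.0247], [0.641, -0.1106], [0.5632, -0.1103]]
floor TL TR BR BL [[0.568, -0.0219], [0.6363, -0.0218], [0.6369, -0.1106], [0.5677, -0.1104]]
slits [[0.5818, -0.0374], [0.6219, -0.0372], [0.6217, -0.0967], [0.5816, -0.0965]]
slot end [[0.6536, -0.0518], [0.6542, -0.0822]]
```

```bash
python3 - <<'E'
from h import *
go([.6025,-.0665,.115],.0)
E
```

```text
pos now [ 0.5964 -0.169   0.1969] t 6.8167 d cm [10.21  0.61  8.23] rot [-0.006  -0.0041 -0.0049]
```

jog_arm(deltas="2 0.2 0 0 0 0 0.5; 5 0.4 0 -0.003 -0.002 0 0.5; 8 0.6 0 -0.006 -0.004 -0.005 0.5; 10.2 0.6 0 -0.006 -0.004 -0.005 0.5; 10.2 0.6 2 -0.006 -0.004 -0.005 0.5; 10.2 0.6 4 -0.006 -0.004 -0.005 0.5; 10.2 0.6 6 -0.006 -0.004 -0.005 0.5; 10.2 0.6 7.5 -0.006 -0.004 -0.005 0.5; 10.2 0.6 8.2 -0.006 -0.004 -0.005 0.5; 10.2 0.6 8.2 -0.006 -0.004 -0.005 0.5; 10.2 0.6 8.2 -0.006 -0.004 -0.005 0.5; 10.2 0.6 8.2 -0.006 -0.004 -0.005 0.5; 10.2 0.6 8.2 -0.006 -0.004 -0.005 0.5")

```text
t: 7.9
ee_pos: [0.605, -0.0661, 0.118]
orientation: [0.707, 0.708, 0.001, 0.002]
contact_force: [0.4, 1.0, -2.2]
width: 0.129
```

```bash
python3 - <<'E'
from h import *
import json
s=ctrl.get_state(); f=grab_frame("wrist"); cv2.imwrite("pics/w9.png",f[:,:,::-1]); print(s['t'],s['ee_pos'],s['orientation'],s['width'],s['contact_force'])
json.dump({k:list(s[k]) for k in('ee_pos','orientation')},open('w9.json','w'))
crop(f,140,130,220,170,3.5,"pics/w9b.png")
f=grab_frame("top");crop(f,260,125,65,75,8,"pics/t9b.png")
go([.6025,-.0665,.100],.0)
E
```

```text
7.9 [ 0.605  -0.0661  0.118 ] [0.7066 0.7077 0.0014 0.0021] 0.12852547447960766 [ 0.4122  0.9743 -2.167 ]
pos now [ 0.6047 -0.0659  0.1177] t 8.0 d cm [-0.06 -0.23  1.76] rot [0.0043 0.0007 0.0019]
```

View pics/w9b.png

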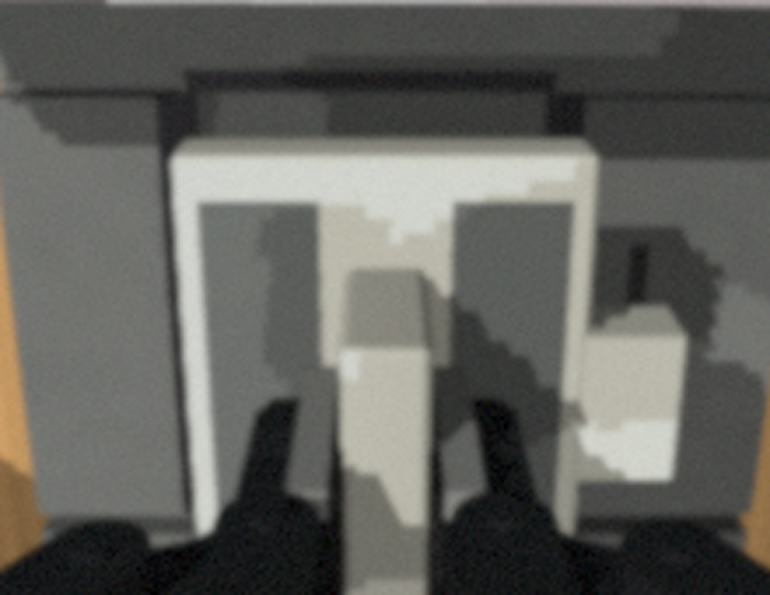

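View pics/t9b.png

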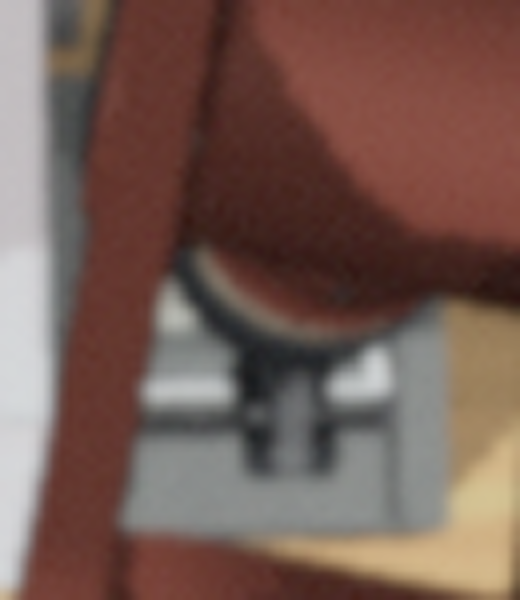

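```bash
python3 - <<'E'
from h import *
import json
s=json.load(open('w9.json')); 
px=lambda c:(np.array(c,float)+.5)/3.5-.5+[140,130]
def show(n,c,z): print(n,p2w("wrist",px(c),z,s)[:,:2].round(4).tolist())
show("flare L",[(160,100),(172,300),(187,500)],.08)
show("flare R",[(583,100)],.08)
show("top inner floor",[(195,95),(550,95)],.066)
show("top flare line",[(190,75),(555,75)],.08)
show("deck L",[(10,260),(38,500)],.08)
show("slot end",[(645,250)],.08)
zt=s['ee_pos'][2]-.0011
show("plate top corners",[(172,157),(597,157)],zt); show("tongue",[(687,335),(673,480)],zt)
E
```

```text
flare L [[0.5635, -0.0234], [0.5632, -0.0627], [0.5632, -0.1078]]
flare R [[0.6403, -0.0235]]
top inner floor [[0.5673, -0.0253], [0.6366, -0.0253]]
top flare line [[0.5692, -0.0189], [0.635, -0.0189]]
deck L [[0.5324, -0.0544], [0.5317, -0.1081]]
slot end [[0.654, -0.0525]]
plate top corners [[0.5728, -0.0245], [0.6354, -0.0245]]
tongue [[0.6516, -0.0533], [0.6519, -0.0796]]
```

jog_arm(deltas="-0.05 -0.2 0.3 0.004 0.001 0.002 0.5; -0.05 -0.23 0.8 0.004 0.001 0.002 0.5; -0.05 -0.23 1.3 0.004 0.001 0.002 0.5; -0.05 -0.23 1.7 0.004 0.001 0.002 0.5; -0.05 -0.23 2 0.004 0.001 0.002 0.5; -0.05 -0.23 2 0.004 0.001 0.002 0.5; -0.05 -0.23 2 0.004 0.001 0.002 0.5; -0.05 -0.23 2 0.004 0.001 0.002 0.5; -0.05 -0.23 2 0.004 0.001 0.002 0.5")

```text
t: 8.75
ee_pos: [0.6018, -0.0661, 0.0965]
orientation: [0.707, 0.707, -0.0, -0.001]
contact_force: [-0.3, 1.5, -1.2]
width: 0.132
```

```bash
python3 - <<'E'
from h import *
s=ctrl.get_state(); print(s['t'],s['ee_pos'],s['orientation'],s['width'],s['contact_force'])
go([.6025,-.0665,.079],.0)
E
```

```text
8.75 [ 0.6018 -0.0661  0.0965] [ 0.7071  0.7071 -0.0003 -0.0008] 0.13198933339485291 [-0.2608  1.4795 -1.1902]
pos now [ 0.6018 -0.0661  0.0965] t 8.75 d cm [-0.04  0.08  1.75] rot [-0.0015 -0.0007 -0.    ]
```

jog_arm(deltas="-0.02 0.05 0.3 0 0 0 0.5; -0.02 0.05 0.6 0 0 0 0.5; -0.02 0.05 0.9 0 0 0 0.5; -0.02 0.05 1.1 0 0 0 0.5; -0.02 0.05 1.2 0 0 0 0.5; -0.02 0.05 1.2 0 0 0 0.5; -0.02 0.05 1.2 0 0 0 0.5")

```text
t: 9.33
ee_pos: [0.6019, -0.0663, 0.084]
orientation: [0.707, 0.707, -0.001, -0.001]
contact_force: [-0.2, -0.6, -2.1]
width: 0.126
```

```bash
python3 - <<'E'
from h import *
import json
s=ctrl.get_state(); f=grab_frame("wrist"); cv2.imwrite("pics/w10.png",f[:,:,::-1]); print(s['t'],s['ee_pos'],s['orientation'],s['width'],s['contact_force'],s['ft_torque'])
crop(f,140,130,220,170,3.5,"pics/w10b.png")
E
```

```text
9.3333 [ 0.6019 -0.0663  0.084 ] [ 0.7071  0.7071 -0.0005 -0.0011] 0.12550761137668268 [-0.1693 -0.5658 -2.0835] [ 0.0832  0.0633 -0.0039]
```

View pics/w10b.png

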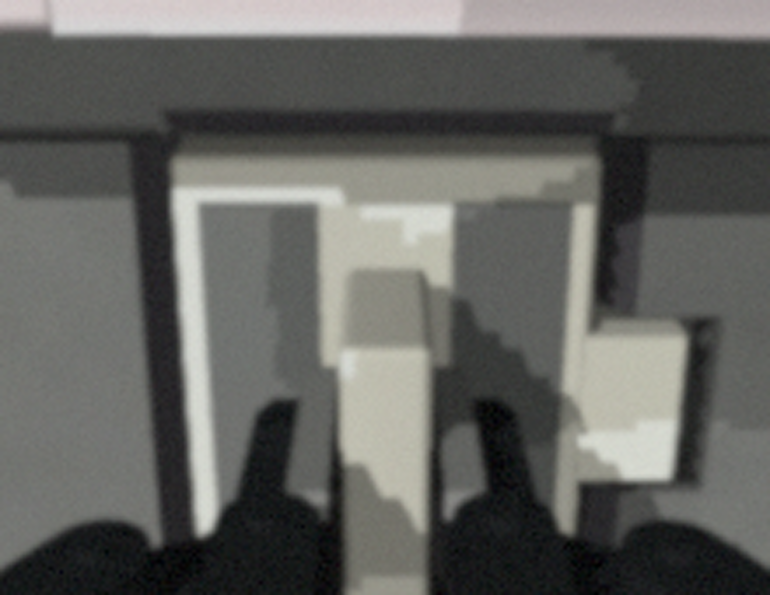

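jog_arm(deltas="0 0.04 0.2 0 0 0 0.5; 0 0.04 0.35 0 0 0 0.5; 0 0.04 0.45 0 0 0 0.5; 0 0.04 0.45 0 0 0 0.5; 0 0.04 0.45 0 0 0 0.5")

```text
t: 9.8
ee_pos: [0.6022, -0.0662, 0.0795]
orientation: [0.707, 0.707, -0.001, -0.001]
contact_force: [0.4, -0.0, -0.8]
width: 0.127
```

jog_arm(deltas="0 0 0.08 0 0 0 0.5; 0 0 0.15 0 0 0 0.5; 0 0 0.15 0 0 0 0.5; 0 0 0.15 0 0 0 0.5")

```text
t: 10.13
ee_pos: [0.6024, -0.0662, 0.0791]
orientation: [0.707, 0.707, -0.0, -0.001]
contact_force: [-3.1, 1.0, 5.5]
width: 0.128
```

```bash
python3 - <<'E'
from h import *
import json
s=ctrl.get_state(); f=grab_frame("wrist"); cv2.imwrite("pics/w11.png",f[:,:,::-1]); print(s['t'],s['ee_pos'],s['orientation'],s['width'],s['contact_force'],s['ft_torque'])
crop(f,140,130,220,170,3.5,"pics/w11b.png")
E
```

```text
10.1333 [ 0.6024 -0.0662  0.0791] [ 0.7071  0.7071 -0.0005 -0.001 ] 0.1280796136137217 [-3.13    1.0411  5.4994] [ 0.0897  0.4257 -0.0125]
```

View pics/w11b.png

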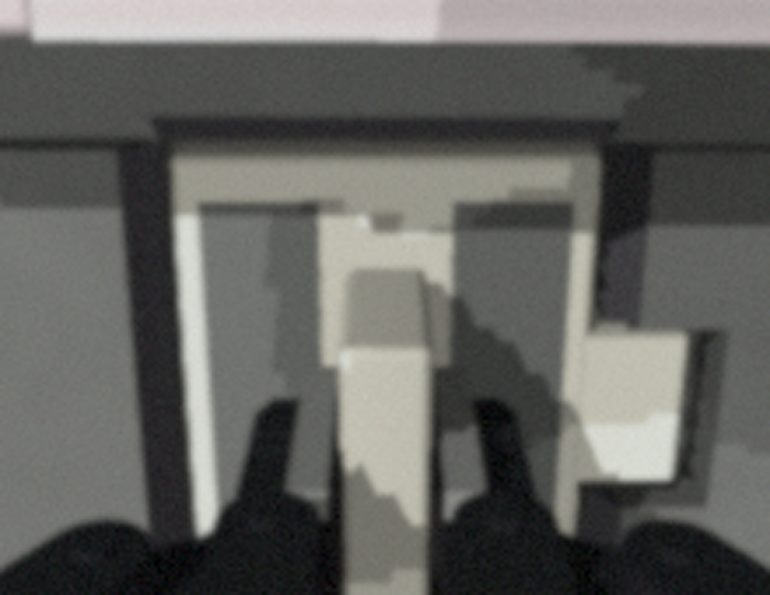

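jog_arm(deltas="0 0 0 0 0 0 1.6; 0 0 0 0 0 0 2.2; 0 0 0 0 0 0 3; 0 0 0 0 0 0 3.6; 0 0 0 0 0 0 3.6; 0 0 -1 0 0 0 3.6; 0 0 -2.5 0 0 0 3.6; 0 0 -5 0 0 0 3.6; 0 0 -8 0 0 0 3.6; 0 0 -11 0 0 0 3.6; 0 0 -11 0 0 0 3.6; 0 0 -11 0 0 0 3.6")

```text
t: 11.18
ee_pos: [0.6049, -0.0668, 0.1922]
orientation: [0.707, 0.707, 0.001, 0.002]
contact_force: [-0.3, 0.7, -0.9]
width: 0.422
```

```bash
python3 - <<'E'
from h import *
import json
s=ctrl.get_state(); f=grab_frame("wrist"); cv2.imwrite("pics/w12.png",f[:,:,::-1]); print(s['t'],s['ee_pos'],s['orientation'],s['width'],s['contact_force'],s['ft_torque'])
json.dump({k:list(s[k]) for k in('ee_pos','orientation')},open('w12.json','w'))
crop(f,150,90,200,150,4,"pics/w12b.png")
E
```

```text
11.1833 [ 0.6049 -0.0668  0.1922] [0.7071 0.7071 0.0015 0.002 ] 0.4224169903860683 [-0.3149  0.6857 -0.944 ] [0.0043 0.0074 0.0387]
```

View pics/w12b.png

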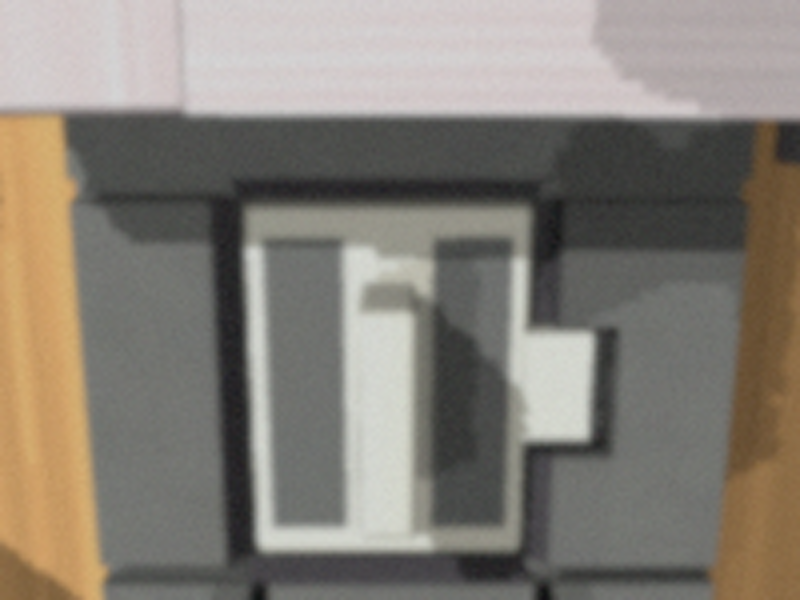

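```bash
python3 - <<'E'
from h import *
go([.539,.11,.25],.0)
E
```

```text
pos now [ 0.6032 -0.0664  0.1897] t 11.2333 d cm [17.65 -6.42 -6.03] rot [ 0.0003 -0.0003  0.0001]
```

jog_arm(deltas="1 0 -3 0 0 0 3.6; 4 -1 -5 0 0 0 3.6; 8 -3 -6 0 0 0 3.6; 12 -5 -6 0 0 0 3.6; 15 -6 -6 0 0 0 3.6; 17 -6.4 -6 0 0 0 3.6; 17.6 -6.4 -6 0 0 0 3.6; 17.6 -6.4 -6 0 0 0 3.6; 17.6 -6.4 -6 0 0 0 3.6; 17.6 -6.4 -6 0 0 0 3.6; 17.6 -6.4 -6 0 0 0 3.6")

```text
t: 12.15
ee_pos: [0.539, 0.1083, 0.2479]
orientation: [0.708, 0.706, -0.001, -0.001]
contact_force: [-0.4, 0.7, 0.6]
width: 0.425
```

```bash
python3 - <<'E'
from h import *
import json
s=ctrl.get_state(); f=grab_frame("wrist"); cv2.imwrite("pics/w13.png",f[:,:,::-1]); print(s['t'],s['ee_pos'],s['orientation'],s['width'],s['contact_force'],s['ft_torque'])
json.dump({k:list(s[k]) for k in('ee_pos','orientation')},open('w13.json','w'))
crop(f,0,0,512,384,1.5,"pics/w13b.png")
E
```

```text
12.15 [0.539  0.1083 0.2479] [ 0.7077  0.7065 -0.001  -0.0012] 0.4247500134552808 [-0.3889  0.7493  0.6362] [-0.0209 -0.0184 -0.0036]
```

View pics/w13b.png

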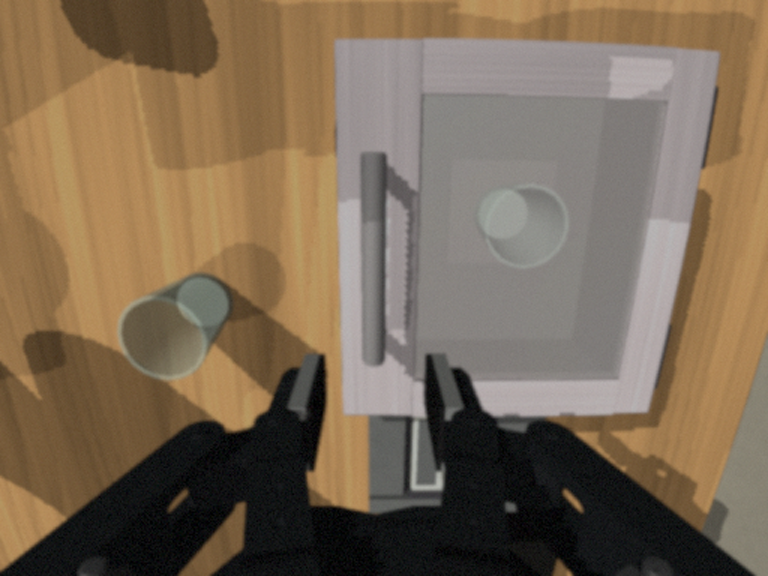

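```bash
python3 - <<'E'
from h import *
import json
s=json.load(open('w13.json'))
b=p2w("wrist",np.array([(373.5,152),(373.5,365)])/1.5,.15,s);print(b,b.mean(0))
go([b[:,0].mean(),b[:,1].mean(),.21],0.)
E
```

```text
[[0.5375 0.185  0.15  ]
 [0.5371 0.0586 0.15  ]] [0.5373 0.1218 0.15  ]
pos now [0.539  0.1083 0.2481] t 12.2 d cm [ 1.35 -0.16  3.81] rot [-0.0027 -0.0005 -0.0019]
```

jog_arm(deltas="0.7 -0.1 2 -0.003 0 0 3.6; 1.3 -0.1 4 -0.003 0 -0.002 3.6; 1.3 -0.1 6 -0.003 0 -0.002 3.6; 1.3 -0.1 8 -0.003 0 -0.002 3.6; 1.3 -0.1 8.5 -0.003 0 -0.002 3.6; 1.3 -0.1 8.5 -0.003 0 -0.002 3.6; 1.3 -0.1 8.5 -0.003 0 -0.002 3.6; 1.3 -0.1 8.5 -0.003 0 -0.002 3.6; 1.3 -0.1 8.5 -0.003 0 -0.002 3.6")

```text
t: 12.95
ee_pos: [0.5389, 0.1226, 0.1654]
orientation: [0.707, 0.708, 0.002, 0.001]
contact_force: [-0.4, 0.5, -0.1]
width: 0.426
```

```bash
python3 - <<'E'
from h import *
import json
s=ctrl.get_state(); f=grab_frame("wrist"); cv2.imwrite("pics/w14.png",f[:,:,::-1]); print(s['t'],s['ee_pos'],s['orientation'],s['width'],s['contact_force'],s['ft_torque'])
crop(f,120,100,260,200,3,"pics/w14b.png")
f=grab_frame("scene"); crop(f,180,110,180,150,4,"pics/s14b.png")
go([.538,.122,.126],0)
E
```

```text
12.95 [0.5389 0.1226 0.1654] [0.7065 0.7077 0.0019 0.0011] 0.4257816364151998 [-0.3921  0.5039 -0.145 ] [-0.017   0.0111  0.0131]
pos now [0.5385 0.1227 0.165 ] t 13.05 d cm [-0.08 -0.07  3.9 ] rot [ 0.0035 -0.0011  0.0019]
```

View pics/w14b.png

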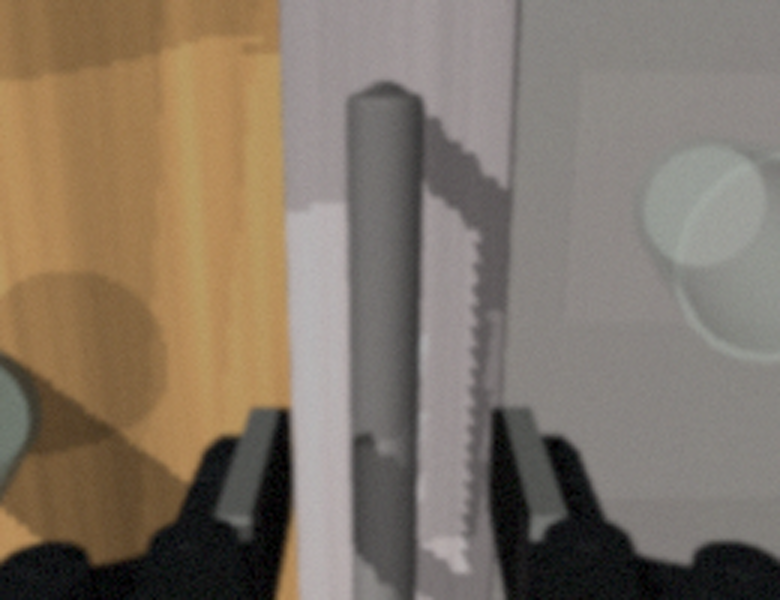

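View pics/s14b.png

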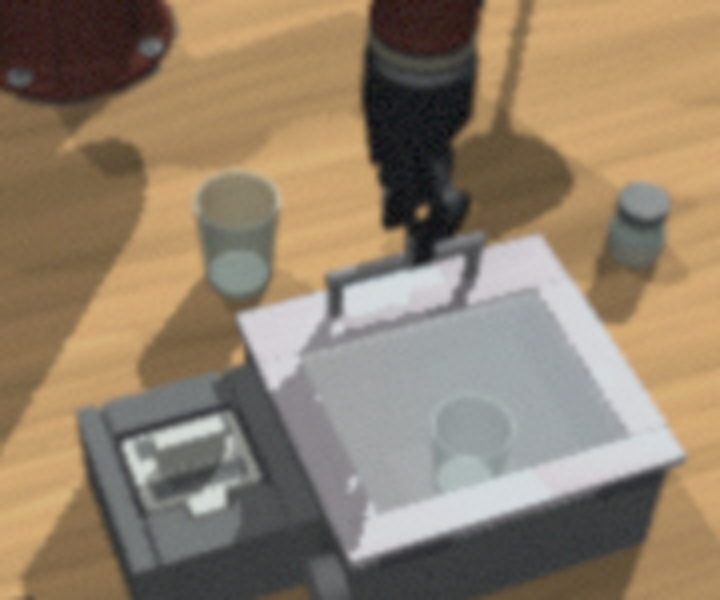

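jog_arm(deltas="-0.05 -0.07 1 0.003 0 0.002 3.6; -0.05 -0.07 2 0.003 0 0.002 3.6; -0.05 -0.07 3 0.003 0 0.002 3.6; -0.05 -0.07 3.7 0.003 0 0.002 3.6; -0.05 -0.07 3.9 0.003 0 0.002 3.6; -0.05 -0.07 3.9 0.003 0 0.002 3.6; -0.05 -0.07 3.9 0.003 0 0.002 3.6")

```text
t: 13.63
ee_pos: [0.5367, 0.1222, 0.1241]
orientation: [0.707, 0.707, -0.001, -0.001]
contact_force: [0.7, 0.8, 0.4]
width: 0.422
```

jog_arm(deltas="0 0 0 0 0 0 2.2; 0 0 0 0 0 0 1.6; 0 0 0 0 0 0 0.6; 0 0 0 0 0 0 0.6; 0 0 0 0 0 0 0.6; 0 0 0 0 0 0 0.6; 0 0 0 0 0 0 0.6")

```text
t: 14.22
ee_pos: [0.5377, 0.1223, 0.1252]
orientation: [0.707, 0.707, 0.0, -0.0]
contact_force: [1.7, 0.7, 1.3]
width: 0.138
```

```bash
python3 - <<'E'
from h import *
import json
s=ctrl.get_state(); f=grab_frame("wrist"); cv2.imwrite("pics/w15.png",f[:,:,::-1]); print(s['t'],s['ee_pos'],s['orientation'],s['width'],s['contact_force'],s['ft_torque'])
crop(f,120,100,260,200,3,"pics/w15b.png")
f=grab_frame("scene"); crop(f,180,110,180,150,4,"pics/s15b.png")
E
```

```text
14.2167 [0.5377 0.1223 0.1252] [ 0.7071  0.7071  0.0004 -0.0004] 0.1382303990220312 [1.7172 0.6937 1.3339] [ 0.0564 -0.2619 -0.0009]
```

View pics/w15b.png

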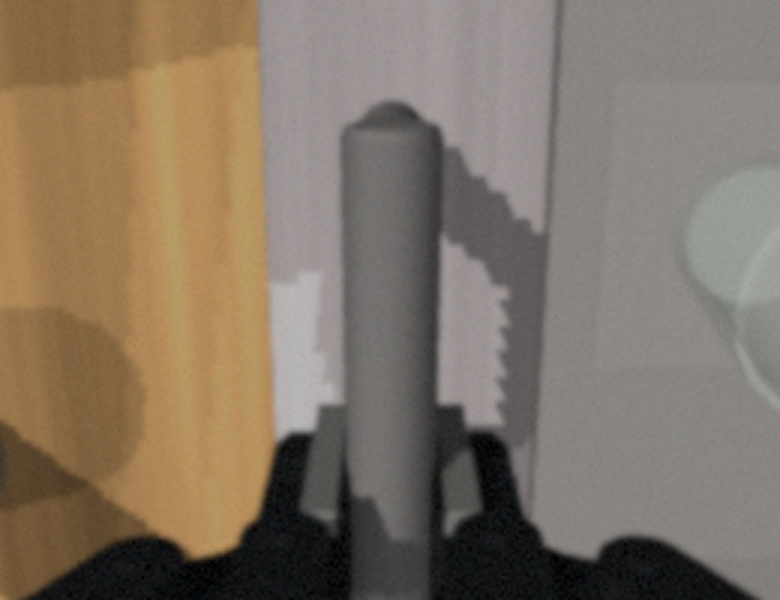

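View pics/s15b.png

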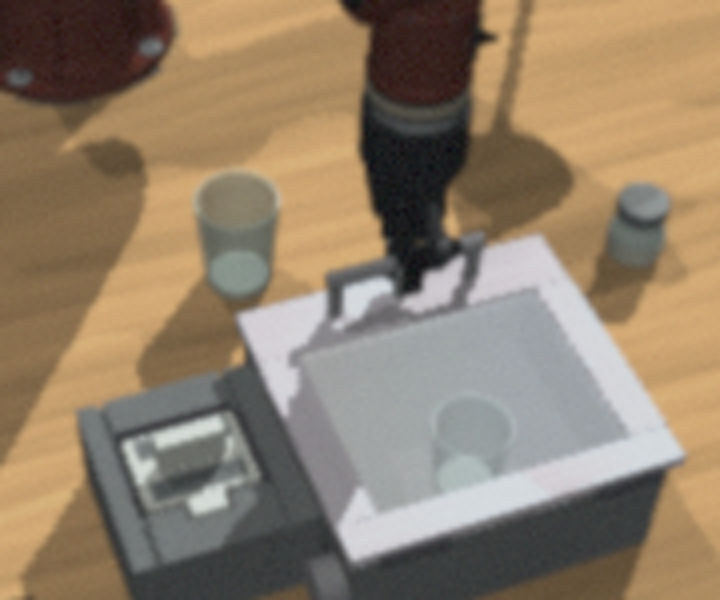

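jog_arm(deltas="0 0 -0.15 0 0 0 0.4; 0 0.05 -0.3 0 0 0 0.4; 0 0.1 -0.45 0 0 0 0.4; 0 0.13 -0.6 0 0 0 0.4; 0 0.17 -0.75 0 0 0 0.4; 0 0.2 -0.9 0 0 0 0.4; 0 0.24 -1.05 0 0 0 0.4; 0 0.28 -1.2 0 0 0 0.4; 0 0.32 -1.35 0 0 0 0.4; 0 0.36 -1.5 0 0 0 0.4; 0 0.36 -1.5 0 0 0 0.4; 0 0.36 -1.5 0 0 0 0.4")

```text
t: 15.32
ee_pos: [0.5408, 0.1223, 0.1379]
orientation: [0.707, 0.707, 0.0, -0.001]
contact_force: [7.7, 0.3, -6.7]
width: 0.14
```

```bash
python3 - <<'E'
from h import *
import json
s=ctrl.get_state(); f=grab_frame("wrist"); cv2.imwrite("pics/w16.png",f[:,:,::-1]); print(s['t'],s['ee_pos'],s['orientation'],s['width'],s['contact_force'],s['ft_torque'])
crop(f,120,100,260,200,3,"pics/w16b.png")
f=grab_frame("scene"); crop(f,180,110,180,150,4,"pics/s16b.png")
E
```

```text
15.3167 [0.5408 0.1223 0.1379] [ 0.7072  0.707   0.     -0.0009] 0.1401983225222854 [ 7.7309  0.2918 -6.6921] [ 0.1817 -0.6901 -0.0252]
```

View pics/w16b.png

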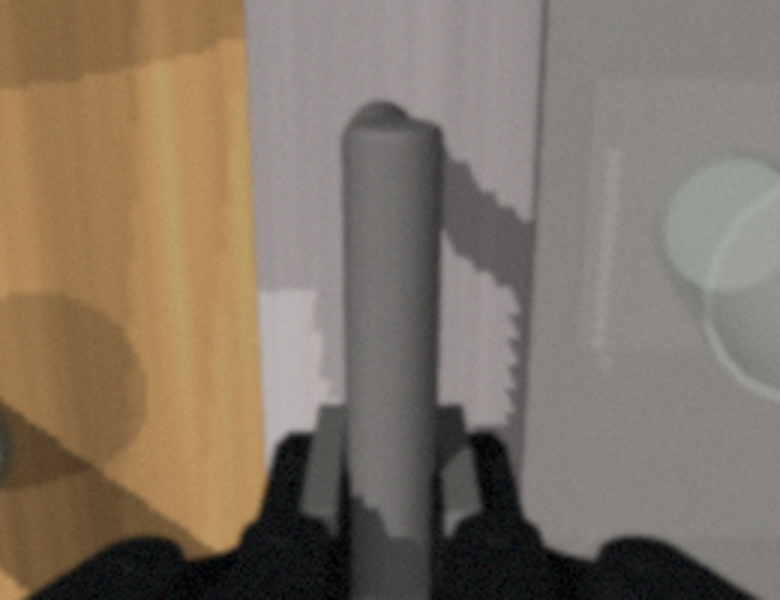

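View pics/s16b.png

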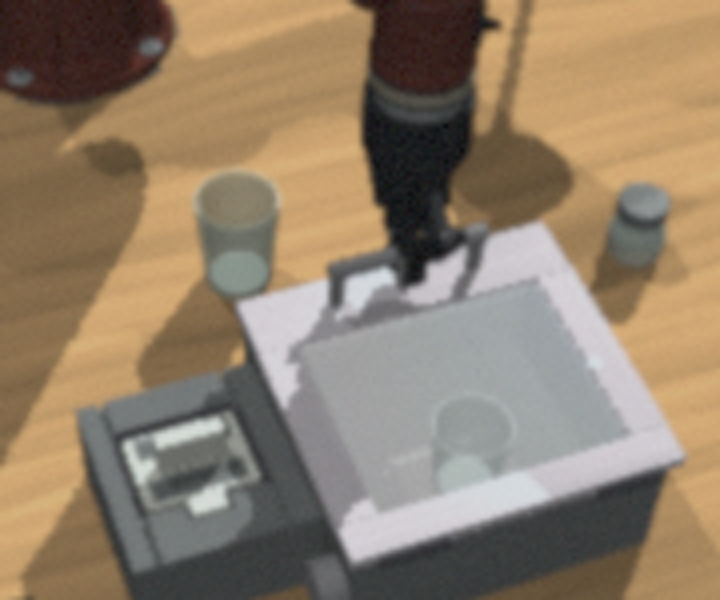

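jog_arm(deltas="0 0.06 -0.15 0 0 0 0.4; 0 0.12 -0.3 0 0 0 0.4; 0 0.18 -0.45 0 0 0 0.4; 0 0.24 -0.6 0 0 0 0.4; 0 0.3 -0.75 0 0 0 0.4; 0 0.36 -0.9 0 0 0 0.4; 0 0.42 -1.05 0 0 0 0.4; 0 0.47 -1.2 0 0 0 0.4; 0 0.52 -1.35 0 0 0 0.4; 0 0.52 -1.4 0 0 0 0.4; 0 0.52 -1.4 0 0 0 0.4; 0 0.52 -1.4 0 0 0 0.4; 0 0.52 -1.4 0 0 0 0.4; 0 0.52 -1.4 0 0 0 0.4; 0 0.52 -1.4 0 0 0 0.4")

```text
t: 16.67
ee_pos: [0.5456, 0.1222, 0.1528]
orientation: [0.707, 0.707, -0.001, -0.001]
contact_force: [5.9, 1.0, -6.0]
width: 0.143
```

```bash
python3 - <<'E'
from h import *
import json
s=ctrl.get_state(); f=grab_frame("wrist"); cv2.imwrite("pics/w17.png",f[:,:,::-1]); print(s['t'],s['ee_pos'],s['orientation'],s['width'],s['contact_force'],s['ft_torque'],s['joint_velocities'])
crop(f,120,100,260,200,3,"pics/w17b.png")
f=grab_frame("scene"); cv2.imwrite("pics/s17.png",f[:,:,::-1]);crop(f,180,110,180,150,4,"pics/s17b.png")
# expected lid front corners in scene for several angles
H=np.array([.744,.1228,.104])
for a in (0,.085,.11,.14,.18,.215):
  c,sn=np.cos(a),np.sin(a)
  out=[]
  for y in(-.125,.125):
    x,z=-.228,.012
    out.append(((w2p("scene",H+[x*c+z*sn,y,-x*sn+z*c])[0]-[180,110])*4).round(0).tolist())
  print(a,out)
E
```

```text
16.6667 [0.5456 0.1222 0.1528] [ 0.7072  0.7071 -0.0005 -0.0012] 0.1432542425117374 [ 5.9208  1.0089 -5.9629] [ 0.172  -0.5208 -0.0225] [-0.0004 -0.0011 -0.0004  0.0008  0.0009 -0.0001]
0 [[231.0, 315.0], [536.0, 233.0]]
0.085 [[231.0, 299.0], [540.0, 217.0]]
0.11 [[231.0, 294.0], [542.0, 212.0]]
0.14 [[232.0, 289.0], [544.0, 207.0]]
0.18 [[232.0, 282.0], [546.0, 200.0]]
0.215 [[233.0, 277.0], [549.0, 194.0]]
```

View pics/w17b.png

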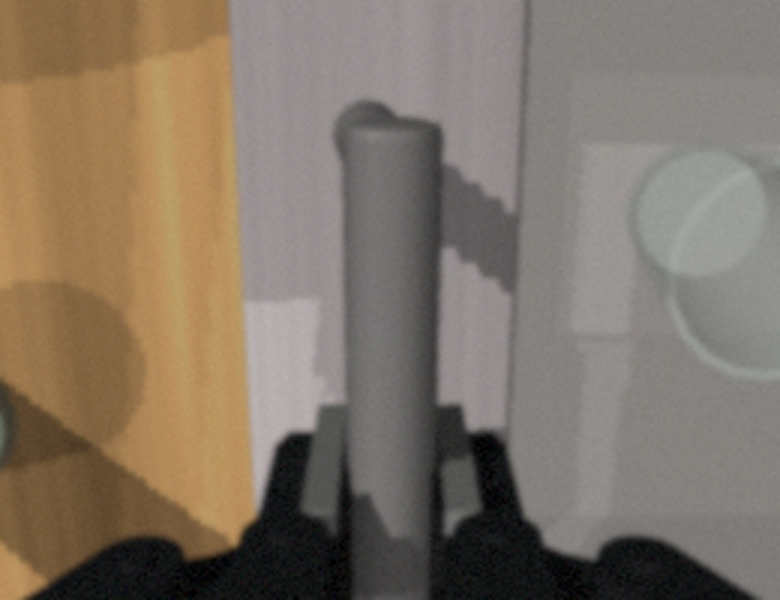

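View pics/s17b.png

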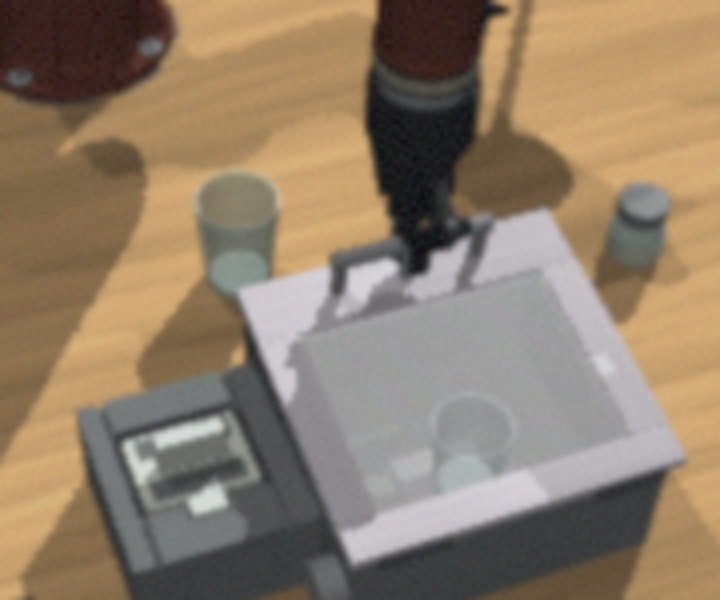

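jog_arm(deltas="0 0 0 0 0 0 0.4; 0 0 0 0 0 0 0.4; 0 0 0 0 0 0 0.4; 0 0 0 0 0 0 0.4; 0 0 0 0 0 0 0.4; 0 0 0 0 0 0 0.4")

```text
t: 17.27
ee_pos: [0.5455, 0.1222, 0.1527]
orientation: [0.707, 0.707, -0.001, -0.001]
contact_force: [5.6, 1.1, -6.0]
width: 0.145
```

```bash
python3 - <<'E'
from h import *
s=ctrl.get_state(); print(s['t'],s['ee_pos'],s['width'],s['contact_force'])
t=grab_frame("top");cv2.imwrite("pics/t18.png",t[:,:,::-1])
t0=cv2.imread("pics/top0.png")[:,:,::-1]
for n,(x,y,w,h) in dict(jar=(108,205,36,34),tum=(230,235,36,38),case=(330,110,85,42)).items():
  print(n,cv2.phaseCorrelate(cv2.cvtColor(t0[y:y+h,x:x+w],cv2.COLOR_RGB2GRAY).astype(np.float32),cv2.cvtColor(t[y:y+h,x:x+w],cv2.COLOR_RGB2GRAY).astype(np.float32)))
E
```

```text
17.2667 [0.5455 0.1222 0.1527] 0.14502736590980123 [ 5.5818  1.0596 -6.0252]
jar ((-0.07480950351942539, 0.44302022076297476), 0.67123716480938)
tum ((1.3924457056162147, 0.11383116227447587), 0.47399324774742124)
case ((-0.04983238689230518, 0.5136463428253037), 1.0245512354815447)
```

View pics/t18.png

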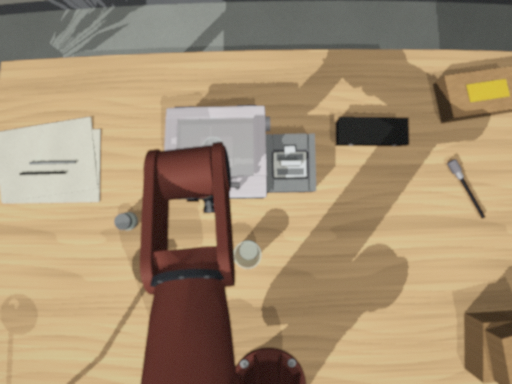

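The bystanders sit at their original pixels: jar (126,221), tumbler (247,254), case (372,131). The cassette is in its pocket at (290,163), and the lid is held still. I'm handing the job in.

```bash
python3 -c "
from cell import ctrl
print(ctrl.finish_job()); s=ctrl.get_state(); print(s['t'],s['ee_pos'],s['contact_force'])"
```

```text
the job is handed in; nothing more can be done
None
the job is handed in; nothing more can be done
```

The cassette is seated and released in the pocket, and the lid was broken free and held open by its handle when I handed the job in at about 17.3 s. I got no verdict, so the checks below are my own.

- **Cassette:** It touched the pocket floor with about 5.5 N, with the tool at 79.1 mm, the height I expected for a seated cassette. After I let go, the wrist picture shows it flat and square, with even gaps and the tongue in its slot.
- **Lid:** The handle rose 27.5 mm, which is about 0.137 rad. The scene picture gives about 0.13 rad. The lid was still at hand-in, and the tool carried a steady 6 N downward and 6 N along x.
- **Bystanders:** The jar and case moved less than 1 pixel in the top view. The tumbler check gave 1.4 pixels (about 4 mm) with a weak match, as the arm is now close by in that view; I saw no shift by eye.

**Checks that disagreed:**
- **Fingertips:** They sit about 7 mm behind the reported tool point, not 22 mm ahead as stated. Closing 42 mm above the desk passed over the cassette's rib, so I gripped about 3 cm lower than the figures suggest. By the stated geometry the grasp point is then about 28 mm below the bar's centre, still within the 45 mm limit.
- **Cameras:** The top and wrist cameras differed by 1 to 2.5 mm in x, and I used the wrist camera.
- **Tool position:** Readings wandered by 1 to 2 mm while the arm was settling.

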